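Put the microscope optics away in their holders

TASK

Put the four loose microscope optics away, each in the holder that fits it: the small lens and the large lens upright, nose up, each in the round nest of its own size, the filter block, window up, squarely in the rectangular nest, and the telescope tube, now lying in the grey cradle, centred lengthwise in the two V-supports of the empty dark rest. Lower each one into place rather than dropping it, and leave the amber dropper bottle standing upright.

Things in the scene. Friction and masses are not known exactly. Their poses are not given: they have to be found in the camera images.
- small_lens: The small lens: a bare-metal upright microscope objective with a black band at the foot and a dark band near the top. Straight round barrel 28 mm in diameter from the foot to 46 mm up, then a cone to a nose 16 mm in diameter; 60 mm tall in all. About 0.11 kg. Stands on its foot on the bench. Origin at the centre of its underside, z up through the nose.
- large_lens: The large lens: like the small lens but stouter; straight round barrel 48 mm in diameter from the foot to 46 mm up, then a cone to a nose 34 mm in diameter; 60 mm tall in all. About 0.26 kg. Stands on its foot on the bench. Origin at the centre of its underside, z up through the nose.
- filter_block: The filter block: a black rectangular block, 54 mm long (its x), 34 mm wide (its y), 44 mm tall (z), with a round amber window on top. About 0.12 kg. Stands on the bench, its long side turned up to 0.6 rad from the world x axis. Origin at the centre of its underside.
- telescope: The telescope tube: bare metal, 26 mm in diameter, 110 mm long, with a narrower black eyecup (20 mm diameter, 12 mm long) on its +x end; about 0.14 kg. Origin on its axis at the middle of the 110 mm; x along the axis. It starts lying level in the grey cradle, axis 40 mm above the bench, turned up to 0.6 rad from world x.
- bench_cradle: The fixed grey cradle in which the tube starts. Base plate 100 x 36 mm, 8 mm thick; two V-supports, each 12 mm thick, centred 38 mm either side of the middle along its x, 40 mm wide, 41 mm tall: the middle 64 mm of the tube is free at the sides and below, down to the plate. Origin under its centre, on the bench.
- small_nest: The small nest, for the small lens: a fixed grey round cup with a dark floor, bore 44 mm, outside diameter 56 mm, rim 12 mm above the bench, floor 4 mm above the bench. Origin at the centre of its underside on the bench.
- large_nest: The large nest, for the large lens: a fixed grey round cup with a dark floor, bore 64 mm, outside diameter 76 mm, rim 12 mm above the bench, floor 4 mm above the bench. Origin at the centre of its underside on the bench.
- block_nest: The rectangular nest, for the filter block: a fixed grey shallow box with a dark floor, inside 70 mm long (its x) by 50 mm wide (its y), outside 82 x 62 mm, rim 12 mm and floor 6 mm above the bench; x turned up to 0.6 rad from world x. The block may lie either way round. Origin under its centre, on the bench.
- tube_rest: The empty dark rest, for the tube: fixed base plate 124 x 56 mm, 8 mm thick, two black V-supports (90 degrees, open upwards), each 12 mm thick, 40 mm wide, 41 mm tall, centred 38 mm either side of the middle along its x. The tube lies with its axis 40 mm up, along the rest's x (up to 0.6 rad from world x), either way round; 64 mm free between supports. Origin under its centre, on the bench.
- dropper: A small loose amber dropper bottle, 30 mm in diameter, 58 mm tall, standing among the optics; it is not to be knocked over. Origin at the centre of its underside, z up. Two other loose bystanders stand among the optics: a jar 36 mm in diameter, 42 mm tall, and a flat round dish 35 mm in diameter, 11 mm tall.
Not all that is in view belongs to the job. What is shaped like the large_lens but green or pink is not meant.

How it is judged:
By the outcome, as a careful person would: the job done as asked, in the order asked, and still so for the second after the job is handed in, with the robot touching nothing.
It also fails if it takes over 118 s, if anything falls off the work surface, if the arm or the gripper's body presses on something with over 40 N, if the wrist force passes 120 N, or if a joint passes its speed limit or range.

ROBOT

A 6-joint arm with a two-finger parallel gripper is mounted at the origin on the work surface. World frame = base frame: x ahead of the robot, y to its left, z up, the work surface at z = 0. Lengths are in mm, angles in degrees, forces in N, time in s.
With the tool pointing down it reaches from about 325 to 925 mm from the base axis. Payload 3.1 kg.
Tool frame: the origin (TCP) lies on the centre line of the jaws, within the pads' length; the fingertips stand 8 mm ahead of it and the grasp point (between the pads) lies 11 mm behind it (arm.tip_extent is the distance from the TCP to the fingertips, in mm); x points along the fingers, y is the direction in which the jaws open and shut, and the axes are right-handed (so a half turn about x gives the same grasp; the last joint's range is limited). The gripper opens to 85 mm and grips with 20 to 120 N. Pads are 22 mm wide; open, the fingers measure 114 mm over their backs; the gripper's body (76 mm by 85 mm) begins 54 mm behind the grasp point. The pads swing forward as they close: fully open they stand 13 mm farther back than shut.
Start: joints at [-75.012, 12.427, 92.441, -0, 75.132, -6.429], TCP at [228.244, -581.845, 239.3] pointing down, gripper open.
Joint ranges: [-157.48, 157.48], [-44.54, 120.13], [17.64, 146.25], [-64.5, 244.5], [7.68, 150.69], [-147.95, 147.95]. Speed limits (degrees/s): [159.86, 159.86, 180, 180, 180, 180].

INTERFACE

Orientations are given as [roll, pitch, yaw] about the fixed x, y, z axes, in that order (R = Rz(yaw) Ry(pitch) Rx(roll)).
In Python, from cell import status, vision, order, arm gives the robot as it stands.
- The arm moves only by the shell command python3 -m creep 'ROWS' [OPENING] [FORCE]. ROWS is JSON, a list of rows, each a list of 4 numbers: the shift along the tool's x, y, z in mm, then the turn about the tool's x in degrees. In form: [[tx, ty, tz, yaw], ...]. A call has 1 to 8 rows; each row shifts and turns the commanded pose from where the row before left it, along the tool's axes as they then stand; what a row does not reach is not made up. A row lasts 1/12 s, in which the tool goes at most 41.7 mm and 7.16 degrees, less where a joint would pass 70% of its speed; a pose out of reach is approached as far as the arm can. A call with a gripper value outside its range is refused whole. OPENING is the gripper's target within -1 to 1 (fully open at 1, half-way at 0, shut at -1), set as the call begins (- or left out, the last holds). The fingers move at their own pace and stop on an object; FORCE is the grip in N (left out, the last holds). Time passes only in rows, so rows that do not move let the fingers close. It gives the time, the measured TCP pose, the force and the opening at its end, in the units of the state.
- status.read_state(): the state, without advancing time (a new reading comes with each control period).
- vision.camera(name): name is "side" or "top" or "wrist"; returns (picture, depth): 400x640x3 uint8, red, green, blue; 400x640 float32, mm along the optical axis (not along the pixel's ray), 0 where there is no reading.
- vision.calibration(name): a dict with "fovy" (degrees; the focal length in pixels is half the picture's height over the tangent of half this angle, whatever the lens; pixels are square), "cx", "cy" (the principal point, pixels), "world_to_cam" (4x4, takes a point from world to camera coordinates). Camera axes: x right, y up, looking along -z (the intrinsics and any distortion apply to the point x, -y, -z); pixel columns grow to the right and rows downward; lengths in mm; the calibration is good to about 2 mm. A picture is of the moment at which its call begins: read the wrist's pose just before it. calibration takes no time and is no camera call; for the wrist camera it gives the pose at the moment of the call.
- order.close_job(): hands the job in, once; it reports no verdict.
Trained networks look in the newest picture that a camera, given by its name, has taken for a name from the list of things; names that differ only in an ending like _2 or _b are one class to them, and where a whole thing is asked for, a point or a joint stands for the part that bears it (a point fixed in the world has none). Each returns a list of dicts, best first, with "conf" (0 to 1); they miss things now and then, are a little off and sometimes report something else, mostly with a low value. They report only what shows in the picture. A call takes as long as a camera call. They do not tell look-alikes from the thing itself.
- vision.boxes_of(name, camera): "rect" ([centre column, centre row, width, height] in pixels, round what is visible of it).
The state is a dict: "t": time; "q": joint angles; "joint_velocities": joint speeds; "tau": joint torques, N m; "tcp_pos": TCP position; "ee_rot": TCP orientation; "contact_force": force on the tool from outside, world axes, zero at the start; "torque": the same for the moment, N m; "grip_width": finger opening in mm.
Only numpy, scipy, OpenCV 4.12 (cv2) and the standard library are available. Lean on these libraries where they do the work, as an engineer would, in place of code of your own. Each camera call takes 0.05 s, during which the arm holds its last target. There are 200 camera calls.

## Working session

There is one attempt and no reset: what is moved stays moved. The work goes in short steps, Python scripts to look and compute and a shell command to move; the robot and the scene stay as the last step left them, time stands still between calls to the robot, and variables do not carry over. Pictures are saved under pics/ and viewed, on a budget of 14 in all, crops included, one or two more only if the job needs it, and the job is handed in when it is done.

```bash
ls; mkdir -p pics; cat > h.py <<'E'
import numpy as np, cv2
from cell import status, vision, order, arm
def take(n):
    c=vision.calibration(n); p,d=vision.camera(n); return p,d,c
def pts(d,c):
    f=200/np.tan(np.radians(c["fovy"])/2)
    v,u=np.mgrid[0:400,0:640]
    P=np.stack([(u-c["cx"])*d/f,-(v-c["cy"])*d/f,-d,np.ones_like(d)],-1)
    return (P@np.linalg.inv(np.array(c["world_to_cam"])).T)[...,:3]
def save(n,p): cv2.imwrite(f"pics/{n}.png",p[...,::-1])
E
python3 - <<'E'
from h import *
print(vision.calibration("top"))
s=status.read_state();print(s)
names="small_lens large_lens filter_block telescope bench_cradle small_nest large_nest block_nest tube_rest dropper".split()
for cam in["top","side"]:
    p,d,c=take(cam);P=pts(d,c);save(cam,p);np.savez(cam,p=p,d=d,P=P)
    for n in names:
        for b in vision.boxes_of(n,cam)[:4]:
            u,v=map(int,b["rect"][:2]);print(cam,n,round(b["conf"],2),np.round(b["rect"]),P[v,u].round())
E
```

```text
pics
{'fovy': 56.63682975910363, 'cx': 313.2163330900948, 'cy': 201.80229013625237, 'world_to_cam': array([[ 9.14869440e-03, -9.99932358e-01,  7.18192289e-03,
        -7.96127984e+00],
       [ 9.98614399e-01,  9.50838191e-03,  5.17578358e-02,
        -5.47629777e+02],
       [-5.18226233e-02,  6.69845499e-03,  9.98633840e-01,
        -1.03038069e+03],
       [ 0.00000000e+00,  0.00000000e+00,  0.00000000e+00,
         1.00000000e+00]])}
{'t': 0.0, 'q': array([-7.50123422e+01,  1.24747403e+01,  9.25293105e+01,  3.91595502e-04,
        7.51297410e+01, -6.42703478e+00]), 'joint_velocities': array([ 0.09537929,  0.03351192,  0.03581662, -0.06325684, -0.13328679,
        0.13782484]), 'tau': array([ 1.96088688e-03, -3.96842623e+01, -3.03847611e+01,  5.57345709e-05,
        9.86765139e-03, -7.58972106e-06]), 'tcp_pos': array([ 228.03045576, -581.070701  ,  237.98248011]), 'ee_rot': array([-96.58901629,  89.86620761, 104.82557536]), 'contact_force': array([ 0.41937435, -0.40629298,  0.24255562]), 'torque': array([0.00478494, 0.00533359, 0.02271924]), 'grip_width': 85.20197343071996}
top sm
[... 1109 characters left out ...]
 185.  21.  33.] [591. -97.  43.]
side large_lens 0.67 [340. 167.  18.  27.] [ 631. -181.   42.]
side large_lens 0.15 [321. 219.  10.  30.] [522.  19.  36.]
side filter_block 0.66 [376. 155.  20.  21.] [ 611. -308.   36.]
side telescope 0.67 [321. 258.  59.  31.] [430. 127.  45.]
side bench_cradle 0.93 [322. 269.  53.  34.] [438. 113.   7.]
side small_nest 0.88 [265. 233.  27.  21.] [609. 108.   5.]
side large_nest 0.82 [173. 283.  42.  30.] [621. 335.   4.]
side block_nest 0.83 [254. 320.  59.  43.] [437. 298.   6.]
side block_nest 0.6 [377. 218.  56.  28.] [ 457. -102.    9.]
side tube_rest 0.94 [376. 219.  55.  33.] [456. -97.   9.]
side dropper 0.73 [322. 221.  16.  29.] [521.  17.  30.]
```

```bash
python3 - <<'E'
from h import *
p=np.load("top.npz")["p"][130:290,170:450]
cv2.imwrite("pics/topc.png",cv2.resize(p,(798,456),interpolation=cv2.INTER_CUBIC)[...,::-1])
p=np.load("side.npz")["p"][130:370,130:480]
cv2.imwrite("pics/sidec.png",cv2.resize(p,(800,548),interpolation=cv2.INTER_CUBIC)[...,::-1])
E
```

```text
(no output)
```

View pics/topc.png

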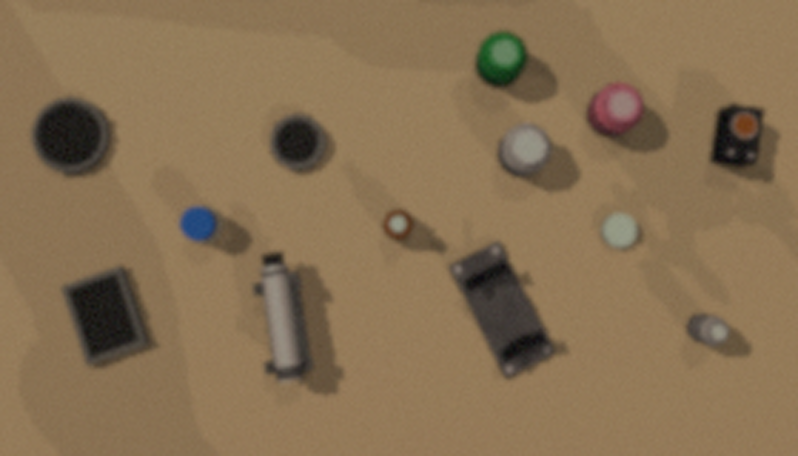

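View pics/sidec.png

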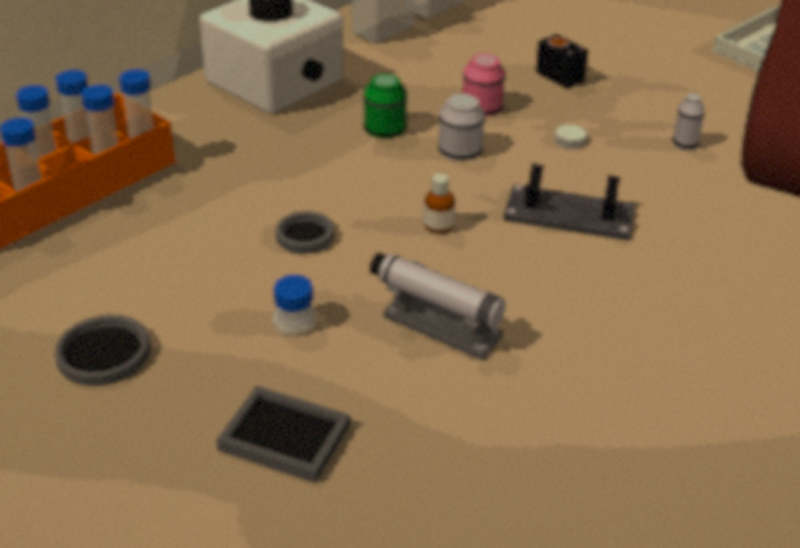

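Candidates for the large lens in the top picture (full-picture pixels) are green (346,150), pink (386,168) and bare metal (354,182). Bare metal fits the description, and the enlarged crops above confirm it. The small lens is at (419,246) and the block at (429,177). The blue-capped jar, the dish and the amber dropper are the bystanders.

```bash
python3 - <<'E'
from h import *
from scipy.spatial.transform import Rotation as Rr
s=status.read_state();R=Rr.from_euler('xyz',s['ee_rot'],degrees=True).as_matrix();print("R",R.round(3).tolist())
def sel(P,x,y,r,z0,z1):
    Q=P.reshape(-1,3);m=(np.hypot(Q[:,0]-x,Q[:,1]-y)<r)&(Q[:,2]>z0)&(Q[:,2]<z1);return Q[m]
def circ(Q):
    A=np.c_[2*Q[:,:2],np.ones(len(Q))];a=np.linalg.lstsq(A,(Q[:,:2]**2).sum(1),rcond=None)[0];return a[:2].round(1),np.sqrt(a[2]+a[:2]@a[:2]).round(1)
for cam in("top","side"):
    P=np.load(cam+".npz")["P"]
    print(cam,"bench z",np.median(sel(P,520,-200,40,-30,30)[:,2]).round(1))
    for n,x,y,r,z0,z1 in[("small",428,-287,40,48,70),("large",600,-109,30,48,70),("block",617,-318,50,36,60),("jar",525,212,40,30,60),("dropper",522,18,30,40,80)]:
        Q=sel(P,x,y,r,z0,z1)
        if len(Q)>4: print(n,len(Q),np.median(Q,0).round(1),Q.min(0).round(),Q.max(0).round(),cv2.minAreaRect(Q[:,:2].astype(np.float32)))
    for n,x,y,r in[("snest",609,108,45),("lnest",620,335,55)]:
        Q=sel(P,x,y,r,8,18);print(n,len(Q),circ(Q))
    for n,x,y,r,z0,z1 in[("bnest",438,297,70,8,18),("rest",444,-102,80,4,14),("tel",437,116,80,42,60)]:
        Q=sel(P,x,y,r,z0,z1);print(n,len(Q),cv2.minAreaRect(Q[:,:2].astype(np.float32)),np.percentile(Q[:,2],95).round(1))
E
```

```text
R [[-0.0, 0.365, -0.931], [0.0, -0.931, -0.365], [-1.0, -0.0, 0.0]]
top bench z 1.1
small 66 [ 431.7 -292.8   56.2] [ 418. -306.   48.] [ 442. -282.   64.] ((430.0945739746094, -294.5881652832031), (23.88494873046875, 22.829801559448242), 18.15882110595703)
large 212 [ 602.4 -114.9   58.3] [ 582. -138.   48.] [626. -94.  65.] ((603.7896118164062, -115.99913787841797), (43.9956169128418, 44.03853225708008), 89.71192932128906)
block 254 [ 620.  -323.    44.1] [ 592. -343.   36.] [ 648. -304.   48.] ((619.5137329101562, -324.8684997558594), (35.88935852050781, 53.438899993896484), 81.21979522705078)
jar 120 [527.6 199.5  42.2] [514. 184.  31.] [544. 216.  47.] ((528.3872680664062, 199.59320068359375), (31.649627685546875, 31.371517181396484), 66.3234634399414)
dropper 38 [528.6   7.3  57.4] [518.  -2.  40.] [540.  17.  62.] ((531.3240356445312, 7.755646705627441), (22.100555419921875, 17.888444900512695), 59.81983184814453)
snest 129 (array([611.4, 108.2]), np.float64(24.0))
lnest 190 (array([615.9, 333.6]), np.float64(33.9))
bnest 352 ((438.18560791015625, 295.6410217285156), (81.76953
[... 900 characters left out ...]
62, 201.4945068359375), (32.85322570800781, 32.85841751098633), 61.568328857421875)
dropper 68 [526.   11.8  52.6] [523.   2.  40.] [540.  18.  60.] ((529.4139404296875, 10.483768463134766), (15.907917022705078, 16.24858856201172), 27.73169708251953)
snest 166 (array([611. , 109.8]), np.float64(25.2))
lnest 330 (array([615. , 335.6]), np.float64(34.9))
bnest 603 ((438.4629211425781, 295.6790771484375), (83.37018585205078, 66.48087310791016), 19.101940155029297) 13.2
rest 760 ((448.6173095703125, -95.46234893798828), (126.35540008544922, 74.72389221191406), 34.947166442871094) 10.4
tel 616 ((440.4953918457031, 118.86436462402344), (122.52252960205078, 33.2830696105957), 6.55459451675415) 53.7
```

```bash
cat >> h.py <<'E'
from scipy.spatial.transform import Rotation as Rr
def plan(x,y,z=None,jaw=None):
    """tool-frame shift to world target; jaw = wanted world angle (deg) of jaw axis (mod 180)"""
    s=status.read_state();R=Rr.from_euler('xyz',s['ee_rot'],degrees=True).as_matrix();p=s['tcp_pos']
    t=np.array([x,y,p[2] if z is None else z]);d=R.T@(t-p)
    a=np.degrees(np.arctan2(R[1,1],R[0,1]));out=f"p {p.round(1)} jaw {a:.1f} q6 {s['q'][5]:.0f} d_tool {d.round(1)} len {np.linalg.norm(d):.0f} w {s['grip_width']:.1f} t {s['t']:.1f}"
    if jaw is not None: out+=f" turn(toolx) {-((jaw-a+90)%180-90):.1f}"
    print(out)
E
python3 -m creep '[[3.8,-19.6,-29.5,0],[3.8,-19.6,-29.5,0],[3.8,-19.6,-29.5,0],[3.8,-19.6,-29.5,0],[3.8,-19.6,-29.5,0],[3.8,-19.6,-29.5,0],[3.8,-19.6,-29.5,0],[3.8,-19.6,-29.5,0]]' 1 40
python3 -m creep '[[3.8,-19.6,-29.5,0],[3.8,-19.6,-29.5,0],[0,0,0,0],[0,0,0,0]]'
python3 - <<'E'
from h import *
plan(431,-291)
p,d,c=take("wrist");P=pts(d,c);save("w1",p)
print(vision.boxes_of("small_lens","wrist"))
print(np.linalg.inv(c["world_to_cam"]).round(2))
Q=P[(P[...,2]>45)&(P[...,2]<70)&(np.hypot(P[...,0]-431,P[...,1]+291)<40)];print(len(Q))
if len(Q): print(Q.min(0),Q.max(0),np.median(Q,0))
T=Q[Q[:,2]>57]; print(len(T),T.mean(0), cv2.minEnclosingCircle(T[:,:2].astype(np.float32)) if len(T) else 0)
E
```

```text
t: 1.77
tcp_pos: [391.5, -348.3, 209.0]
ee_rot: [113.1, 90.0, -45.5]
contact_force: [0.3, -0.0, 0.2]
grip_width: 85.5
t: 2.1
tcp_pos: [432.0, -290.1, 201.1]
ee_rot: [-23.6, 90.0, 178.1]
contact_force: [-1.0, -1.0, -0.2]
grip_width: 84.9
p [ 432.  -290.1  201.1] jaw -68.4 q6 27 d_tool [0.  0.4 1.2] len 1 w 84.9 t 2.1
[{'rect': [321.9, 183.9, 30.5, 34.4], 'conf': 0.94}]
[[ 3.7000e-01  8.8000e-01  3.0000e-01  5.0852e+02]
 [-9.3000e-01  3.5000e-01  1.2000e-01 -2.5939e+02]
 [-0.0000e+00 -3.2000e-01  9.5000e-01  3.3510e+02]
 [ 0.0000e+00  0.0000e+00  0.0000e+00  1.0000e+00]]
504
[ 416.28614632 -308.07665735   45.00839252] [ 442.75039726 -281.48072196   61.56447241] [ 432.18502749 -293.44779236   52.71572195]
189 [ 429.71866789 -294.71218366   59.61765924] ((429.24554443359375, -294.77813720703125), 7.996501445770264)
```

View pics/w1.png

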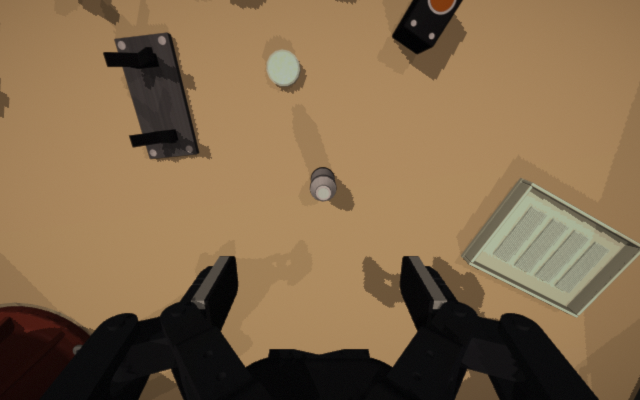

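The wrist view shows the small lens at (322,187), the rest at (155,95), the block at (425,22) and the dish at (283,68). The nose radius fits at 8.0 mm, so I descend on it.

```bash

python3 -m creep '[[20,3.5,4,0],[35,0,0,0],[35,0,0,0],[35,0,0,0],[35,0,0,0],[20,0,0,0],[0,0,0,0],[0,0,0,0]]'
python3 -m creep '[[0,0,0,0],[0,0,0,0],[0,0,0,0],[0,0,0,0],[0,0,0,0],[0,0,0,0]]' -1 40
```

```text
t: 2.87
tcp_pos: [427.4, -297.0, 20.4]
ee_rot: [-59.1, 89.8, 142.2]
contact_force: [0.6, 0.1, 0.2]
grip_width: 84.8
t: 3.37
tcp_pos: [429.7, -296.9, 22.8]
ee_rot: [116.9, 89.9, -41.7]
contact_force: [-1.5, 0.9, 6.0]
grip_width: 26.6
```

```bash

python3 -m creep '[[0,0,0,0],[0,0,0,0],[-10,0,0,0],[-35,0,0,0],[-35,0,0,0],[-35,0,0,0],[-30,0,0,0],[0,-25.9,-26.4,0]]'
python3 -m creep '[[0,-25.9,-26.4,0],[0,-25.9,-26.4,0],[0,-25.9,-26.4,0],[0,-25.9,-26.4,0],[0,-25.9,-26.4,0],[0,-25.9,-26.4,0],[0,-25.9,-26.4,0],[0,-25.9,-26.4,0]]'
python3 -m creep '[[0,-25.9,-26.4,0],[0,-25.9,-26.4,0],[0,-25.9,-26.4,0],[0,0,0,0],[0,0,0,0],[0,0,0,0]]'
python3 - <<'E'
from h import *
plan(611,109)
p,d,c=take("wrist");P=pts(d,c);save("w2",p);np.savez("w2",p=p,P=P)
print(vision.boxes_of("small_nest","wrist"))
s=status.read_state();print(s['tcp_pos'])
Q=P[(P[...,2]>8)&(P[...,2]<18)&(np.hypot(P[...,0]-611,P[...,1]-109)<45)];print(len(Q), cv2.minEnclosingCircle(Q[:,:2].astype(np.float32)))
Q=P[(P[...,2]>60)&(np.hypot(P[...,0]-611,P[...,1]-109)<25)];print(len(Q),Q.min(0),Q.max(0))
E
```

```text
t: 4.03
tcp_pos: [447.2, -270.2, 175.3]
ee_rot: [108.8, 89.0, -50.1]
contact_force: [2.1, -1.0, 0.0]
grip_width: 27.2
t: 4.7
tcp_pos: [565.0, 9.4, 166.7]
ee_rot: [74.4, 90.0, -84.1]
contact_force: [1.0, -0.4, -0.7]
grip_width: 27.3
t: 5.2
tcp_pos: [609.5, 108.6, 166.1]
ee_rot: [10.0, 89.9, -148.5]
contact_force: [0.4, -0.1, -1.9]
grip_width: 26.9
p [609.5 108.6 166.1] jaw -68.5 q6 72 d_tool [-0.   0.1 -1.5] len 2 w 26.9 t 5.2
[{'rect': [319.0, 181.8, 52.3, 53.7], 'conf': 0.93}, {'rect': [101.7, 94.5, 85.5, 84.2], 'conf': 0.44}, {'rect': [383.0, 279.2, 16.0, 27.3], 'conf': 0.37}]
[609.52084776 107.50934107 166.10561424]
839 ((610.1795043945312, 108.41017150878906), 27.91855239868164)
18387 [592.01213798  87.6923562  142.70027945] [634.23702211 133.97658383 254.16552219]
```

View pics/w2.png

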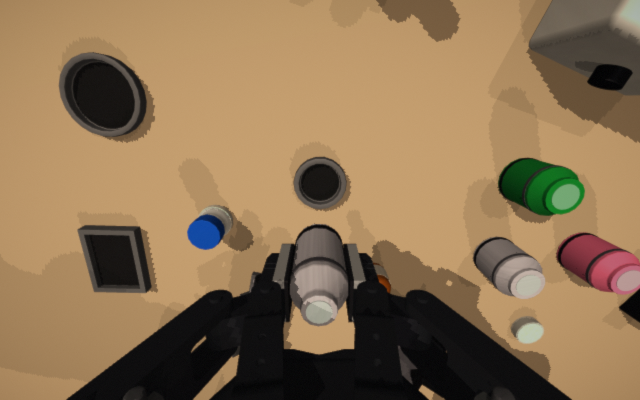

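```bash

python3 -m creep '[[20,0,0,0],[30,0,0,0],[30,0,0,0],[30,0,0,0],[16,0,0,0],[6,0,0,0],[0,0,0,0],[0,0,0,0]]'
python3 -m creep '[[3,0,0,0],[3,0,0,0],[2,0,0,0],[0,0,0,0],[0,0,0,0]]'
python3 - <<'E'
from h import *
P=np.load("w2.npz")["P"]
print("nose",np.median(P[305:316,312:327].reshape(-1,3),0))
def S(x,y,r,a,b): return P[(P[...,2]>a)&(P[...,2]<b)&(np.hypot(P[...,0]-x,P[...,1]-y)<r)][:,:2].astype(np.float32)
print(cv2.minEnclosingCircle(S(616,334,55,8,18)),cv2.minAreaRect(S(438,296,70,8,18)),cv2.minEnclosingCircle(S(603,-114,32,57,68)))
E
```

```text
t: 5.97
tcp_pos: [610.9, 107.8, 35.1]
ee_rot: [158.0, 89.9, -0.6]
contact_force: [-0.1, -0.5, -0.6]
grip_width: 27.1
t: 6.38
tcp_pos: [610.8, 108.7, 26.9]
ee_rot: [157.2, 89.9, -1.4]
contact_force: [0.2, -0.2, -0.7]
grip_width: 26.9
nose [610.78144938 109.31497164 203.26120964]
((614.8785400390625, 334.66094970703125), 38.743003845214844) ((436.59637451171875, 295.4869384765625), (83.68167114257812, 64.31314086914062), 19.59192657470703) ((602.7006225585938, -114.89830017089844), 17.53114891052246)
```

```bash

python3 -m creep '[[1,0,0,0],[0,0,0,0],[0,0,0,0]]'
python3 -m creep '[[1,0,0,0],[0,0,0,0],[0,0,0,0]]'
```

```text
t: 6.63
tcp_pos: [610.9, 108.7, 26.8]
ee_rot: [148.4, 90.0, -10.2]
contact_force: [-1.8, -0.5, 5.5]
grip_width: 26.8
t: 6.88
tcp_pos: [610.9, 108.7, 26.8]
ee_rot: [123.4, 90.0, -35.1]
contact_force: [-3.8, -1.1, 10.7]
grip_width: 27.0
```

```bash

python3 -m creep '[[-1,0,0,0],[0,0,0,0],[0,0,0,0],[0,0,0,0],[0,0,0,0],[-20,0,0,0],[-35,0,0,0],[-35,0,0,0]]' 1
python3 -m creep '[[-35,0,0,0],[-25,0,0,0],[0,34.1,14.8,0],[0,34.1,14.8,0],[0,34.1,14.8,0],[0,34.1,14.8,0],[0,34.1,14.8,0],[0,34.1,14.8,0]]'
python3 -m creep '[[0,0,0,6.1],[0,0,0,6.1],[0,0,0,6.1],[0,0,0,6.1],[0,0,0,6.1],[0,0,0,0],[0,0,0,0]]'
python3 - <<'E'
from h import *
p,d,c=take("wrist");P=pts(d,c);save("w3",p)
Q=P[(P[...,2]>57)&(P[...,2]<68)&(np.hypot(P[...,0]-603,P[...,1]+114)<32)]
x,r=cv2.minEnclosingCircle(Q[:,:2].astype(np.float32));print(x,r);plan(*x,21,-99)
p,d,c=take("top");P=pts(d,c);save("top2",cv2.resize(p[130:290,170:450],(798,456)))
Q=P[(P[...,2]>56)&(P[...,2]<72)&(np.hypot(P[...,0]-611,P[...,1]-109)<32)];print(Q.mean(0),Q[:,2].max())
E
```

```text
t: 7.55
tcp_pos: [608.2, 108.5, 113.8]
ee_rot: [-18.3, 89.7, -176.9]
contact_force: [1.1, -0.6, 0.6]
grip_width: 85.5
t: 8.22
tcp_pos: [601.9, -115.8, 175.1]
ee_rot: [-51.6, 90.0, 149.9]
contact_force: [-0.0, 0.7, -0.0]
grip_width: 85.4
t: 8.8
tcp_pos: [602.2, -114.2, 175.0]
ee_rot: [-14.5, 90.0, 156.6]
contact_force: [1.2, 0.2, 0.0]
grip_width: 85.3
(602.3741455078125, -115.5263671875) 17.070884704589844
p [ 602.2 -114.2  175. ] jaw -98.9 q6 82 d_tool [154.    1.3  -0.5] len 154 w 85.5 t 8.8 turn(toolx) 0.1
[611.45883473 109.23384631  62.09811926] 67.62805765911776
```

View pics/w3.png

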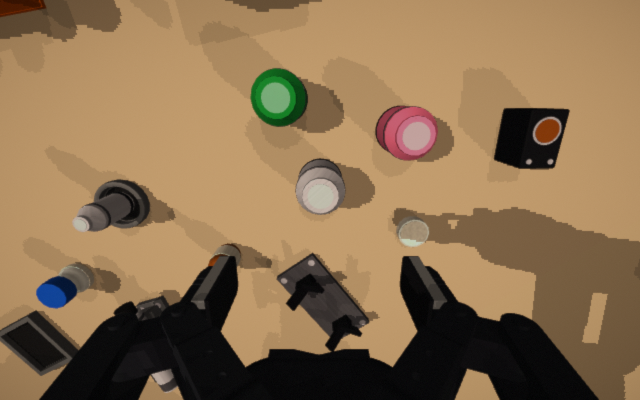

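The small lens stands upright in its nest at (115,208). The bare-metal large lens is at (320,190), between green (279,97) and pink (407,133), and the fingers have clear room to come down.

```bash

python3 -m creep '[[25,1,0,0],[35,0,0,0],[35,0,0,0],[35,0,0,0],[18,0,0,0],[5,0,0,0],[0,0,0,0],[0,0,0,0]]'
python3 -m creep '[[0,0,0,0],[0,0,0,0],[0,0,0,0],[0,0,0,0],[0,0,0,0],[0,0,0,0]]' -1 50
python3 - <<'E'
from h import *
plan(602.5,-115.5,22)
plan(615,334.7)
E
```

```text
t: 9.57
tcp_pos: [603.2, -115.5, 23.3]
ee_rot: [172.1, 89.9, -16.9]
contact_force: [-0.3, 0.1, 0.2]
grip_width: 85.1
t: 10.07
tcp_pos: [603.9, -115.9, 24.4]
ee_rot: [168.8, 89.8, -20.3]
contact_force: [0.1, -0.8, 6.2]
grip_width: 46.6
p [ 603.9 -115.9   24.4] jaw -99.1 q6 82 d_tool [ 2.4 -0.2  1.4] len 3 w 46.6 t 10.1
p [ 603.9 -115.9   24.4] jaw -99.1 q6 82 d_tool [  -0.5 -446.7   60.1] len 451 w 46.6 t 10.1
```

```bash

python3 -m creep '[[0,0,0,0],[-10,0,0,0],[-35,0,0,0],[-35,0,0,0],[-35,0,0,0],[-30,0,0,0],[0,-37.2,5,0],[0,-37.2,5,0]]'
python3 -m creep '[[0,-37.2,5,0],[0,-37.2,5,0],[0,-37.2,5,0],[0,-37.2,5,0],[0,-37.2,5,0],[0,-37.2,5,0],[0,-37.2,5,0],[0,-37.2,5,0]]'
python3 -m creep '[[0,-37.2,5,0],[0,-37.2,5,0],[0,0,0,0],[0,0,0,0],[0,0,0,0]]'
python3 - <<'E'
from h import *
p,d,c=take("wrist");P=pts(d,c);save("w4",p)
Q=P[(P[...,2]>8)&(P[...,2]<18)&(np.hypot(P[...,0]-615,P[...,1]-334)<55)]
x,r=cv2.minEnclosingCircle(Q[:,:2].astype(np.float32));print(x,r);plan(*x)
Q=P[(P[...,2]>190)&(P[...,2]<220)&(np.hypot(P[...,0]-615,P[...,1]-334)<30)];print(Q.mean(0),np.percentile(Q,[2,50,98],axis=0))
print(np.median(P[295:315,310:330].reshape(-1,3),0))
E
```

```text
t: 10.73
tcp_pos: [605.9, -41.4, 171.0]
ee_rot: [179.5, 89.6, -9.9]
contact_force: [0.2, 1.8, -4.2]
grip_width: 46.6
t: 11.4
tcp_pos: [609.9, 261.6, 166.3]
ee_rot: [24.6, 89.8, -164.5]
contact_force: [0.6, -0.6, -2.9]
grip_width: 46.6
t: 11.82
tcp_pos: [612.2, 334.6, 166.1]
ee_rot: [45.6, 89.8, -143.4]
contact_force: [0.3, 0.2, -3.3]
grip_width: 46.8
(614.4769287109375, 334.8118896484375) 38.093257904052734
p [612.6 333.8 166.3] jaw -99.1 q6 122 d_tool [-0.  -1.3 -1.7] len 2 w 46.4 t 11.9
[617.16727028 333.67749501 199.68593672] [[597.71419195 305.63515214 190.43743833]
 [618.58981458 333.71433341 200.72785438]
 [630.90058977 359.96016122 216.29479723]]
[614.97425742 333.72988186 201.58732453]
```

View pics/w4.png

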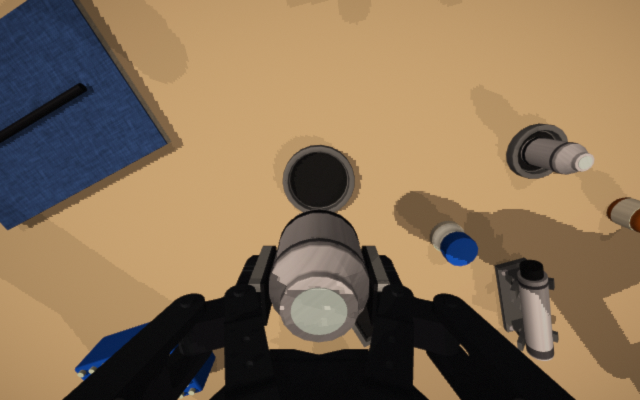

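The large lens is held upright, with its nose at (320,312) and the nest below at (319,180). It needs almost no correction, so I lower it.

```bash

python3 -m creep '[[20,-1,-1,0],[30,0,0,0],[30,0,0,0],[30,0,0,0],[16,0,0,0],[5,0,0,0],[0,0,0,0],[0,0,0,0]]'
python3 -m creep '[[2,0,0,0],[2,0,0,0],[1,0,0,0],[0,0,0,0],[0,0,0,0]]'
python3 -m creep '[[1,0,0,0],[0,0,0,0],[0,0,0,0]]'
```

```text
t: 12.53
tcp_pos: [615.8, 335.7, 37.7]
ee_rot: [-148.5, 89.9, 22.4]
contact_force: [0.4, 0.1, -2.2]
grip_width: 46.6
t: 12.95
tcp_pos: [614.7, 336.1, 31.8]
ee_rot: [-148.7, 90.0, 22.2]
contact_force: [0.8, 0.2, -3.8]
grip_width: 46.8
t: 13.2
tcp_pos: [614.4, 335.9, 30.2]
ee_rot: [31.7, 90.0, -157.4]
contact_force: [-0.2, 0.1, -3.0]
grip_width: 46.6
```

```bash

python3 -m creep '[[1,0,0,0],[0,0,0,0],[0,0,0,0]]'
python3 -m creep '[[1,0,0,0],[0,0,0,0],[0,0,0,0]]'
python3 -m creep '[[1,0,0,0],[0,0,0,0],[0,0,0,0]]'
```

```text
t: 13.45
tcp_pos: [614.4, 335.8, 29.1]
ee_rot: [31.2, 90.0, -157.9]
contact_force: [0.6, -0.0, -2.9]
grip_width: 46.4
t: 13.7
tcp_pos: [614.7, 336.0, 28.6]
ee_rot: [-148.9, 90.0, 22.0]
contact_force: [0.6, -0.2, -1.9]
grip_width: 46.2
t: 13.95
tcp_pos: [614.7, 336.0, 28.5]
ee_rot: [173.2, 90.0, -15.9]
contact_force: [-3.3, -1.9, 4.8]
grip_width: 46.4
```

```bash

python3 -m creep '[[-1,0,0,0],[0,0,0,0],[0,0,0,0],[0,0,0,0],[0,0,0,0],[-20,0,0,0],[-35,0,0,0],[-35,0,0,0]]' 1
python3 -m creep '[[-35,0,0,0],[-25,0,0,0],[0,38.3,-6.45,0],[0,38.3,-6.45,0],[0,38.3,-6.45,0],[0,38.3,-6.45,0],[0,38.3,-6.45,0],[0,38.3,-6.45,0]]'
python3 -m creep '[[0,38.3,-6.45,0],[0,38.3,-6.45,0],[0,38.3,-6.45,0],[0,38.3,-6.45,0],[0,38.3,-6.45,0],[0,38.3,-6.45,0],[0,38.3,-6.45,0],[0,38.3,-6.45,0]]'
python3 -m creep '[[0,38.3,-6.45,0],[0,38.3,-6.45,0],[0,38.3,-6.45,0],[0,0,0,0],[0,0,0,0],[0,0,0,0]]'
python3 - <<'E'
from h import *
p,d,c=take("wrist");P=pts(d,c);save("w5",p)
Q=P[(P[...,2]>40)&(P[...,2]<52)&(np.hypot(P[...,0]-620,P[...,1]+324)<45)]
r=cv2.minAreaRect(Q[:,:2].astype(np.float32));print(r,np.median(Q[:,2]));plan(*r[0])
p,d,c=take("top");P=pts(d,c)
Q=P[(P[...,2]>57)&(P[...,2]<72)&(np.hypot(P[...,0]-615,P[...,1]-335)<42)];print(Q.mean(0),Q[:,2].max())
E
```

```text
t: 14.62
tcp_pos: [612.8, 335.1, 116.5]
ee_rot: [31.7, 89.7, -157.4]
contact_force: [1.5, 0.9, -0.6]
grip_width: 85.4
t: 15.28
tcp_pos: [616.2, 101.2, 178.4]
ee_rot: [-168.3, 90.0, 2.6]
contact_force: [0.9, -0.0, -0.1]
grip_width: 85.5
t: 15.95
tcp_pos: [618.8, -209.8, 178.3]
ee_rot: [-177.4, 90.0, -6.5]
contact_force: [0.3, 0.2, 0.6]
grip_width: 85.3
t: 16.45
tcp_pos: [619.7, -324.2, 177.8]
ee_rot: [-56.0, 89.9, 114.9]
contact_force: [-0.5, 0.5, -0.0]
grip_width: 85.2
((619.4900512695312, -325.2112731933594), (34.04421615600586, 53.25067901611328), 81.32229614257812) 43.63149987964778
p [ 619.9 -323.4  177.9] jaw -99.1 q6 66 d_tool [-0.   1.9  0.1] len 2 w 85.5 t 16.5
[613.66763754 333.54378732  63.10783376] 68.9081300549326
```

View pics/w5.png

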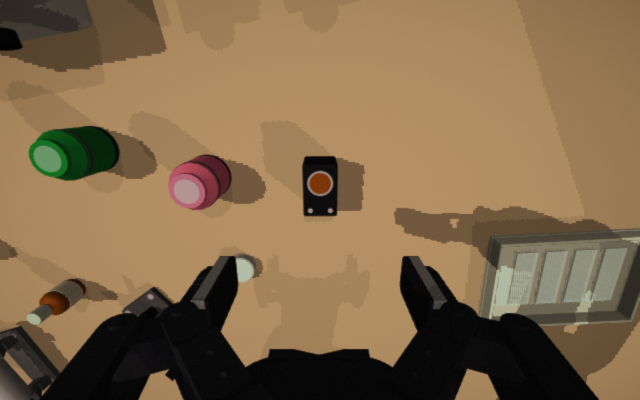

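The block is at (320,186), squared to the jaws (81.3° against −99.1°), and the pink one at (200,183) is well clear. I descend and grip.

```bash

python3 -m creep '[[25,1.3,0,0],[35,0,0,0],[35,0,0,0],[35,0,0,0],[20,0,0,0],[5,0,0,0],[0,0,0,0],[0,0,0,0]]'
python3 -m creep '[[0,0,0,0],[0,0,0,0],[0,0,0,0],[0,0,0,0],[0,0,0,0],[0,0,0,0]]' -1 40
python3 - <<'E'
from h import *
plan(437.5,295.6,168,-70.4)
E
```

```text
t: 17.22
tcp_pos: [621.0, -325.2, 24.6]
ee_rot: [156.3, 89.9, -32.7]
contact_force: [0.5, 0.3, 0.5]
grip_width: 85.7
t: 17.72
tcp_pos: [620.8, -326.4, 24.9]
ee_rot: [157.0, 89.8, -32.1]
contact_force: [-0.5, 0.3, 4.4]
grip_width: 33.2
p [ 620.8 -326.4   24.9] jaw -99.1 q6 66 d_tool [-144.4 -585.1  279. ] len 664 w 33.2 t 17.7 turn(toolx) -28.7
```

```bash

python3 -m creep '[[0,0,0,0],[-10,0,0,0],[-35,0,0,0],[-35,0,0,0],[-35,0,0,0],[-30,0,0,0],[0,-34.4,16.4,0],[0,-34.4,16.4,0]]'
python3 -m creep '[[0,-34.4,16.4,0],[0,-34.4,16.4,0],[0,-34.4,16.4,0],[0,-34.4,16.4,0],[0,-34.4,16.4,0],[0,-34.4,16.4,0],[0,-34.4,16.4,0],[0,-34.4,16.4,0]]'
python3 -m creep '[[0,-34.4,16.4,0],[0,-34.4,16.4,0],[0,-34.4,16.4,0],[0,-34.4,16.4,0],[0,-34.4,16.4,0],[0,-34.4,16.4,0],[0,-34.4,16.4,0],[0,0,0,0]]'
python3 -m creep '[[0,0,0,-6],[0,0,0,-6],[0,0,0,-6],[0,0,0,-6],[0,0,0,-4.7],[0,0,0,0],[0,0,0,0],[0,0,0,0]]'
python3 - <<'E'
from h import *
p,d,c=take("wrist");P=pts(d,c);save("w6",p);np.savez("w6",p=p,P=P)
Q=P[(P[...,2]>8)&(P[...,2]<18)&(np.hypot(P[...,0]-438,P[...,1]-296)<65)]
r=cv2.minAreaRect(Q[:,:2].astype(np.float32));print(r);plan(*r[0],None,-70.4)
Q=P[(P[...,2]>170)&(P[...,2]<200)&(np.hypot(P[...,0]-438,P[...,1]-296)<40)];print(np.percentile(Q,[2,50,98],axis=0).round(1))
E
```

```text
t: 18.38
tcp_pos: [600.1, -254.6, 172.5]
ee_rot: [159.9, 89.6, -29.4]
contact_force: [0.8, 0.7, -1.2]
grip_width: 33.5
t: 19.05
tcp_pos: [510.5, 41.5, 167.9]
ee_rot: [3.5, 89.9, 174.4]
contact_force: [0.4, 0.5, -1.0]
grip_width: 32.9
t: 19.72
tcp_pos: [434.0, 301.1, 168.3]
ee_rot: [-53.6, 89.8, 117.6]
contact_force: [-0.5, -1.0, -0.3]
grip_width: 33.4
t: 20.38
tcp_pos: [436.6, 295.4, 168.1]
ee_rot: [13.1, 90.0, -147.4]
contact_force: [-0.3, 0.5, -1.4]
grip_width: 33.3
((443.7112121582031, 298.5680236816406), (66.64430236816406, 62.08653259277344), 19.953248977661133)
p [436.7 295.5 168.1] jaw -70.5 q6 97 d_tool [-0.  -0.6 -7.6] len 8 w 33.1 t 20.4 turn(toolx) -0.1
[[411.5 272.6 172.3]
 [440.8 297.3 186.7]
 [463.9 322.9 198.1]]
```

View pics/w6.png

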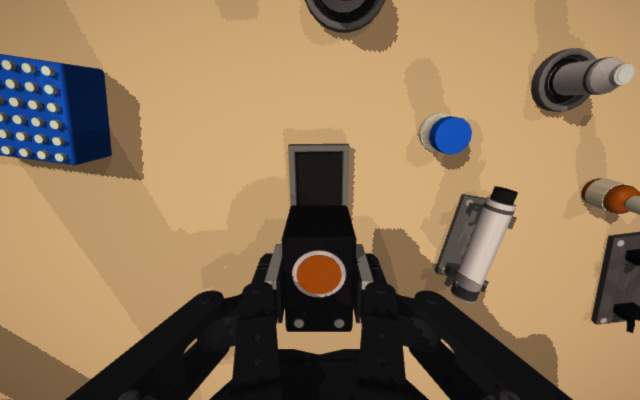

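The block is held window up at (319,272), aligned with the nest at (319,177). The visible part of the nest, extended for what the block hides, puts its centre at about (436.7,295.8), which is where the tool is. I lower it.

```bash

python3 -m creep '[[20,0,-1,0],[30,0,0,0],[30,0,0,0],[30,0,0,0],[17,0,0,0],[5,0,0,0],[0,0,0,0],[0,0,0,0]]'
python3 -m creep '[[2,0,0,0],[1,0,0,0],[0,0,0,0],[0,0,0,0]]'
python3 -m creep '[[1,0,0,0],[0,0,0,0],[0,0,0,0]]'
python3 -m creep '[[1,0,0,0],[0,0,0,0],[0,0,0,0]]'
```

```text
t: 21.1
tcp_pos: [438.5, 296.4, 37.0]
ee_rot: [-173.0, 89.9, 26.6]
contact_force: [1.8, 0.6, -1.6]
grip_width: 33.5
t: 21.43
tcp_pos: [438.4, 296.5, 34.2]
ee_rot: [-172.7, 89.9, 27.0]
contact_force: [0.4, -0.0, -1.0]
grip_width: 33.7
t: 21.68
tcp_pos: [437.8, 296.1, 32.4]
ee_rot: [178.9, 90.0, 18.5]
contact_force: [0.0, -0.1, -0.6]
grip_width: 33.0
t: 21.93
tcp_pos: [437.7, 296.1, 31.2]
ee_rot: [4.0, 90.0, -156.4]
contact_force: [0.3, -0.3, 0.3]
grip_width: 33.4
```

```bash

python3 -m creep '[[1,0,0,0],[0,0,0,0],[0,0,0,0]]'
python3 -m creep '[[1,0,0,0],[0,0,0,0],[0,0,0,0]]'
```

```text
t: 22.18
tcp_pos: [437.8, 296.2, 30.9]
ee_rot: [12.8, 90.0, -147.6]
contact_force: [-1.7, -1.7, 5.7]
grip_width: 32.9
t: 22.43
tcp_pos: [437.8, 296.2, 30.9]
ee_rot: [15.2, 89.9, -145.1]
contact_force: [-5.3, -1.9, 11.7]
grip_width: 33.1
```

```bash
python3 - <<'E'
from h import *
P=np.load("w6.npz")["P"];p=np.load("w6.npz")["p"]
Q=P[(P[...,2]>45)&(P[...,2]<60)&(np.hypot(P[...,0]-439,P[...,1]-120)<80)];r=cv2.minAreaRect(Q[:,:2].astype(np.float32));print(r,Q[:,2].max())
# metal part only: bright
m=(P[...,2]>45)&(P[...,2]<60)&(np.hypot(P[...,0]-439,P[...,1]-120)<80)&(p.min(-1)>110)
print(cv2.minAreaRect(P[m][:,:2].astype(np.float32)))
E
```

```text
((438.239501953125, 119.37552642822266), (123.03019714355469, 23.877830505371094), 9.497060775756836) 53.488204627154914
((439.9716796875, 120.84862518310547), (95.60542297363281, 23.507522583007812), 7.769771099090576)
```

```bash

python3 -m creep '[[-1.5,0,0,0],[0,0,0,0],[0,0,0,0],[0,0,0,0],[0,0,0,0],[-20,0,0,0],[-35,0,0,0],[-35,0,0,0]]' 1
python3 -m creep '[[-35,0,0,0],[-20,0,0,0],[0,33.1,13,0],[0,33.1,13,0],[0,33.1,13,0],[0,33.1,13,0],[0,33.1,13,0],[0,0,0,5.3]]'
python3 -m creep '[[0,0,0,5.3],[0,0,0,0],[0,0,0,0],[0,0,0,0]]'
python3 - <<'E'
from h import *
p,d,c=take("wrist");P=pts(d,c);save("w7",p);np.savez("w7",p=p,P=P)
m=(P[...,2]>44)&(P[...,2]<60)&(np.hypot(P[...,0]-438,P[...,1]-119)<80)
Q=P[m];q=Q[:,:2].astype(np.float32);r=cv2.minAreaRect(q);print(r,Q[:,2].max(),np.percentile(Q[:,2],99))
# ridge fit: highest points
T=Q[Q[:,2]>51.0][:,:2];cen=T.mean(0);u=np.linalg.svd(T-cen,full_matrices=False)[2][0];u*=np.sign(u[0]);a=np.degrees(np.arctan2(u[1],u[0]));s=(Q[:,:2]-cen)@u
print(cen,a,np.percentile(s,[0,.5,99.5,100]))
g=p[m].min(-1)
for k in range(int(s.min())-2,int(s.max())+3,3):
    w=(s>=k)&(s<k+3)
    if w.any(): print(k,w.sum(),int(np.median(g[w])),Q[w,2].max().round(1),end=' | ')
print();plan(432,118.5,None,a-90)
p,d,c=take("top");P=pts(d,c)
Q=P[(P[...,2]>44)&(P[...,2]<56)&(np.hypot(P[...,0]-438,P[...,1]-296)<50)];print("block",cv2.minAreaRect(Q[:,:2].astype(np.float32)),np.median(Q[:,2]))
E
```

```text
t: 23.1
tcp_pos: [436.0, 295.2, 119.7]
ee_rot: [6.5, 89.7, -153.9]
contact_force: [0.8, 1.2, 0.4]
grip_width: 85.3
t: 23.77
tcp_pos: [431.6, 113.6, 175.4]
ee_rot: [64.7, 89.8, -101.3]
contact_force: [0.3, 0.8, -1.1]
grip_width: 85.8
t: 24.1
tcp_pos: [432.1, 118.7, 175.7]
ee_rot: [-15.1, 90.0, 174.1]
contact_force: [1.0, -0.7, -0.3]
grip_width: 85.7
((438.28680419921875, 118.42298889160156), (121.92066955566406, 24.812725067138672), 9.19756031036377) 54.32855051628826 53.43222477500518
[436.36865849 118.05995696] 9.266499743998518 [-59.00236601 -57.89644927  62.6628791   62.9112898 ]
-61 13 153 52.1 | -58 68 87 53.7 | -55 61 59 53.3 | -52 62 57 53.8 | -49 64 58 53.8 | -46 70 110 54.1 | -43 64 165 53.6 | -40 68 164 53.1 | -37 64 163 53.4 | -34 62 162 53.1 | -31 72 163 53.5 | -28 70 162 53.5 | -25 66 164 53.0 | -22 75 162 53.1 | -19 70 163 53.3 | -16 70 162 53.1 | -13 75 162 53.7 | -10 72 163 53.4 | -7 75 162 53.8 | -4 73 162 53.3 | -1 79 163 53.7 | 2 76 156 53.3 | 5 79 163 53.8 | 8 81 163 53.8 | 11 80 159 54.2 | 14 85 163 53.2 | 17 81 164 53.6 | 20 82 164 54.0 | 23 83 157 54.0 | 26 86 164 54.1 | 29 81 163 53.5 | 32 84 157 53.7 | 35 92 163 53.7 | 38 84 161 53.5 | 41 84 107 53.3 | 44 99 63 54.3 | 47 85 157 53.5 | 50 88 95 53.5 | 53 76 17 50.8 | 56 58 18 50.5 | 59 77 18 50.4 | 62 21 18 50.3 | 
p [432.1 118.8 175.7] jaw -80.9 q6 87 d_tool [0.  0.3 0.1] len 0 w 85.0 t 24.1 turn(toolx) -0.1
block ((454.3706359863281, 302.368408203125), (19.434656143188477, 34.79086685180664), 22.1645450592041) 51.01439392257407
```

View pics/w7.png

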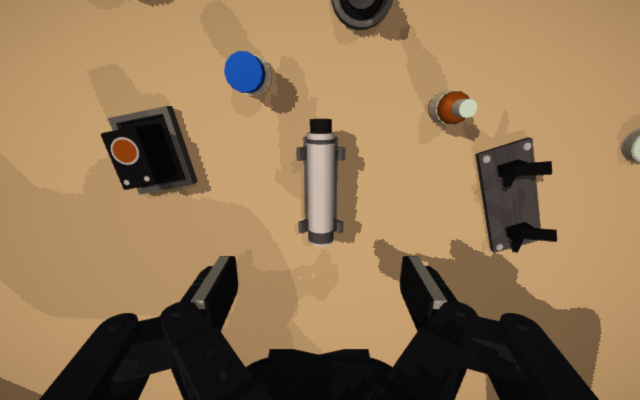

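The tube lies at (320,182) with its eyecup up-image, the rest is at (515,195), the dropper at (455,106), and the block sits in its nest at (130,155). I check the block from this picture and grip the tube.

```bash
python3 - <<'E'
from h import *
P=np.load("w7.npz")["P"]
def S(x,y,r,a,b): return P[(P[...,2]>a)&(P[...,2]<b)&(np.hypot(P[...,0]-x,P[...,1]-y)<r)]
Q=S(438,296,55,45,58);print("block",cv2.minAreaRect(Q[:,:2].astype(np.float32)),np.percentile(Q[:,2],[5,50,95]))
Q=S(444,-102,85,5,12);print("rest plate",cv2.minAreaRect(Q[:,:2].astype(np.float32)))
E
python3 -m creep '[[25,1.3,-1.5,0],[35,0,0,0],[35,0,0,0],[35,0,0,0],[12,0,0,0],[4,0,0,0],[0,0,0,0],[0,0,0,0]]'
python3 -m creep '[[0,0,0,0],[0,0,0,0],[0,0,0,0],[0,0,0,0],[0,0,0,0],[0,0,0,0],[0,0,0,0]]' -1 40
```

```text
block ((436.25634765625, 295.80535888671875), (53.88735580444336, 34.795711517333984), 19.52648162841797) [47.71807702 49.76089229 51.20017744]
rest plate ((446.1980285644531, -96.12751770019531), (124.56405639648438, 57.25078582763672), 27.55237579345703)
t: 24.87
tcp_pos: [434.8, 117.8, 30.6]
ee_rot: [177.2, 89.9, 6.2]
contact_force: [0.7, 0.1, -0.3]
grip_width: 85.4
t: 25.45
tcp_pos: [434.4, 117.2, 30.6]
ee_rot: [152.2, 89.9, -18.8]
contact_force: [-1.0, -1.4, 6.1]
grip_width: 24.8
```

```bash

python3 -m creep '[[0,0,0,0],[-10,0,0,0],[-35,0,0,0],[-35,0,0,0],[-35,0,0,0],[-25,0,0,0],[0,35.4,3.7,0],[0,35.4,3.7,0]]'
python3 -m creep '[[0,35.4,3.7,0],[0,35.4,3.7,0],[0,35.4,3.7,0],[0,35.4,3.7,0],[0,0,0,-6.1],[0,0,0,-6.1],[0,0,0,-6.2],[0,0,0,0]]'
python3 -m creep '[[0,0,0,0],[0,0,0,0]]'
python3 - <<'E'
from h import *
p,d,c=take("wrist");P=pts(d,c);save("w8",p);np.savez("w8",p=p,P=P)
plan(446.2,-96.1,None,-62.45)
def S(x,y,r,a,b): return P[(P[...,2]>a)&(P[...,2]<b)&(np.hypot(P[...,0]-x,P[...,1]-y)<r)]
Q=S(446,-96,72,5,12);print("plate",cv2.minAreaRect(Q[:,:2].astype(np.float32)))
Q=S(446,-96,72,30,45);print("supp",len(Q)); 
for k in(1,-1):
    u=np.array([.887,.4626]);t=Q[((Q[:,:2]-[446.2,-96.1])@u)*k>0][:,:2]
    if len(t)>5: print(cv2.minAreaRect(t.astype(np.float32)),t.mean(0))
Q=S(446,-96,75,170,205);T=Q[Q[:,2]>np.percentile(Q[:,2],60)];print("tube",len(Q),cv2.minAreaRect(Q[:,:2].astype(np.float32)),np.percentile(Q[:,2],[5,50,95]))
E
```

```text
t: 26.12
tcp_pos: [439.2, 46.9, 172.8]
ee_rot: [172.0, 89.6, 1.3]
contact_force: [-0.1, -0.6, -2.5]
grip_width: 24.5
t: 26.78
tcp_pos: [444.5, -96.0, 169.5]
ee_rot: [-63.8, 89.9, 143.6]
contact_force: [0.0, 0.2, -1.2]
grip_width: 24.8
t: 26.95
tcp_pos: [444.9, -95.6, 169.7]
ee_rot: [-65.3, 90.0, 142.0]
contact_force: [0.4, 0.2, -1.4]
grip_width: 24.8
p [445.  -95.6 169.7] jaw -62.7 q6 42 d_tool [-0.   1.  -0.8] len 1 w 24.7 t 27.0 turn(toolx) -0.2
plate ((480.24603271484375, -78.41218566894531), (46.079017639160156, 56.22080612182617), 27.16876792907715)
supp 68
((489.2731018066406, -97.17901611328125), (12.021944046020508, 3.994716167449951), 29.068683624267578) [489.48783876 -97.03330248]
tube 13450 ((453.8310241699219, -91.86766815185547), (109.77751159667969, 63.673091888427734), 5.090542316436768) [180.3963526  189.37231303 198.6666772 ]
```

View pics/w8.png

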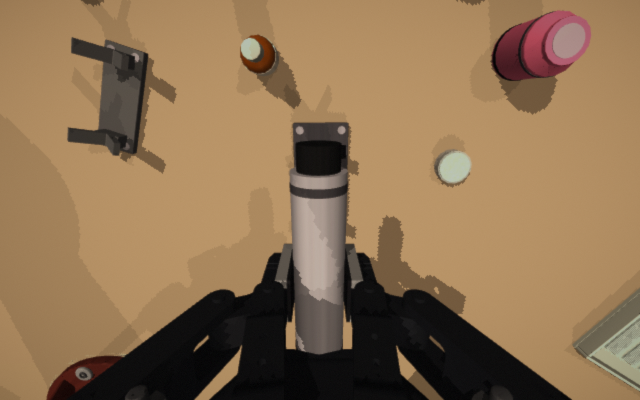

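```bash
python3 - <<'E'
from h import *
D=np.load("w8.npz");P=D["P"];p=D["p"]
u=np.array([.8885,.4588]);n=np.array([-u[1],u[0]]);o=np.array([445.2,-95.6])
s=(P[...,:2]-o)@u;l=(P[...,:2]-o)@n
m=(P[...,2]>165)&(P[...,2]<205)&(abs(l)<14)&(s>20)&(s<90)
g=p.min(-1)
for k in range(44,74,2):
    w=m&(s>=k)&(s<k+2)
    if w.any(): print(k,w.sum(),int(np.median(g[w])),P[w][:,2].max().round(1),l[w].min().round(1),l[w].max().round(1))
plan(446,-96.1,29,-62.5)
E
```

```text
44 264 51 192.6 -12.1 13.5
46 252 48 192.5 -12.0 13.8
48 281 117 192.5 -12.1 13.9
50 268 134 192.2 -11.9 13.2
52 418 92 192.4 -11.9 13.8
54 208 15 189.9 -8.6 10.6
56 211 14 189.5 -8.6 10.6
58 212 15 189.5 -8.5 10.6
60 224 15 189.4 -8.5 10.5
62 219 15 189.5 -8.5 10.9
64 375 12 189.5 -9.0 10.9
p [445.  -95.6 169.7] jaw -62.7 q6 42 d_tool [140.7   1.   -0.7] len 141 w 24.7 t 27.0 turn(toolx) -0.2
```

```bash

python3 -m creep '[[20,1.5,-1.5,0],[30,0,0,0],[30,0,0,0],[30,0,0,0],[15,0,0,0],[6,0,0,0],[0,0,0,0],[0,0,0,0]]'
python3 -m creep '[[2,0,0,0],[2,0,0,0],[0,0,0,0],[0,0,0,0]]'
python3 -m creep '[[1,0,0,0],[0,0,0,0],[0,0,0,0]]'
python3 -m creep '[[1,0,0,0],[0,0,0,0],[0,0,0,0]]'
```

```text
t: 27.67
tcp_pos: [447.8, -96.6, 39.4]
ee_rot: [132.1, 90.0, -20.5]
contact_force: [-0.5, 0.6, -0.1]
grip_width: 24.8
t: 28.0
tcp_pos: [447.8, -96.7, 35.5]
ee_rot: [132.1, 89.9, -20.5]
contact_force: [0.8, -0.0, -2.0]
grip_width: 24.6
t: 28.25
tcp_pos: [447.2, -96.5, 33.9]
ee_rot: [147.7, 90.0, -4.9]
contact_force: [0.4, -0.9, -2.1]
grip_width: 25.0
t: 28.5
tcp_pos: [447.1, -96.5, 32.7]
ee_rot: [-48.6, 90.0, 158.8]
contact_force: [-0.6, -0.1, -1.2]
grip_width: 24.6
```

```bash

python3 -m creep '[[1,0,0,0],[0,0,0,0],[0,0,0,0]]'
python3 -m creep '[[1,0,0,0],[0,0,0,0],[0,0,0,0]]'
python3 -m creep '[[1,0,0,0],[0,0,0,0],[0,0,0,0]]'
```

```text
t: 28.75
tcp_pos: [447.1, -96.5, 31.7]
ee_rot: [-43.5, 90.0, 163.9]
contact_force: [0.7, 0.2, -0.4]
grip_width: 24.8
t: 29.0
tcp_pos: [447.2, -96.5, 30.8]
ee_rot: [-40.9, 90.0, 166.5]
contact_force: [0.1, -0.1, -1.8]
grip_width: 24.8
t: 29.25
tcp_pos: [447.3, -96.6, 30.6]
ee_rot: [-40.6, 90.0, 166.8]
contact_force: [-2.7, 1.3, 6.0]
grip_width: 24.9
```

```bash

python3 -m creep '[[-1,0,0,0],[0,0,0,0],[0,0,0,0],[0,0,0,0],[0,0,0,0],[0,0,0,0],[-20,0,0,0],[-35,0,0,0]]' 1
python3 -m creep '[[-35,0,0,0],[-35,0,0,0],[-25,0,0,0],[0,0,0,0],[0,0,0,0],[0,0,0,0]]'
cat > chk.py <<'E'
from h import *
p,d,c=take("wrist");P=pts(d,c);save("w9",p);plan(446,-96.1)
def S(x,y,r,a,b): return P[(P[...,2]>a)&(P[...,2]<b)&(np.hypot(P[...,0]-x,P[...,1]-y)<r)]
Q=S(446,-96,72,5,12);pl=cv2.minAreaRect(Q[:,:2].astype(np.float32));print("plate",pl)
Q=S(446,-96,85,44,60);r=cv2.minAreaRect(Q[:,:2].astype(np.float32));print("tube",r,np.percentile(Q[:,2],98))
T=Q[Q[:,2]>51];cen=T[:,:2].mean(0);u=np.linalg.svd(T[:,:2]-cen,full_matrices=False)[2][0];u*=np.sign(u[0]);print("axis",cen,np.degrees(np.arctan2(u[1],u[0])))
s=(Q[:,:2]-np.array([446,-96.1]))@u;nl=np.array([-u[1],u[0]]);print("ends",s.min(),s.max(),"lat",(T[:,:2]-[446,-96.1]).mean(0)@nl)
for k in(-60,-30,0,30,55): 
    w=abs(s-k)<4; print(k,Q[w,2].max().round(1) if w.any() else None)
E
python3 chk.py
```

```text
t: 29.92
tcp_pos: [443.0, -95.0, 82.4]
ee_rot: [-48.6, 89.4, 158.8]
contact_force: [-0.3, -0.6, 0.0]
grip_width: 85.6
t: 30.42
tcp_pos: [446.5, -96.3, 180.0]
ee_rot: [-48.1, 89.9, 159.3]
contact_force: [-0.2, -0.1, -0.0]
grip_width: 85.6
p [446.  -96.1 179.2] jaw -62.6 q6 42 d_tool [-0.  0. -0.] len 0 w 85.6 t 30.5
plate ((446.0046691894531, -96.13661193847656), (123.84526824951172, 56.09666442871094), 27.579029083251953)
tube ((450.89068603515625, -93.8279037475586), (122.21305084228516, 24.550975799560547), 27.821861267089844) 53.17312661706408
axis [449.18777164 -94.66870659] 27.534532250277085
ends -55.66950352045728 66.48118572604332 lat -0.2044788511713491
-60 None
-30 53.5
0 54.3
30 53.5
55 53.9
```

View pics/w9.png

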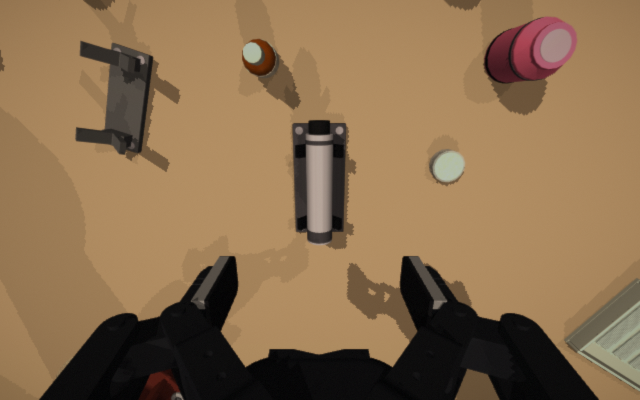

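The tube lies level in the rest at (320,182), within about 1 mm of centre, and the dropper stands at (259,57). I take one last overview.

```bash

python3 -m creep '[[-20,30,0,0],[0,35,0,0],[0,35,0,0],[0,35,0,0],[0,35,0,0],[0,30,0,0],[0,0,0,0],[0,0,0,0]]'
python3 - <<'E'
from h import *
p,d,c=take("side");P=pts(d,c);cv2.imwrite("pics/end.png",cv2.resize(p[130:370,130:480],(800,548),interpolation=cv2.INTER_CUBIC)[...,::-1])
for n,x,y in[("small",610.2,108.4),("large",614.6,334.8)]:
    Q=P[(P[...,2]>59)&(P[...,2]<75)&(np.hypot(P[...,0]-x,P[...,1]-y)<40)];print(n,len(Q),Q.mean(0).round(1),np.percentile(Q[:,2],95))
E
```

```text
t: 31.13
tcp_pos: [538.4, -274.6, 197.8]
ee_rot: [-63.1, 89.7, 144.2]
contact_force: [-0.5, 0.6, -0.4]
grip_width: 85.5
small 36 [610.7 112.3  63.3] 65.43784716782591
large 217 [612.8 338.5  63.4] 65.75421883274404
```

View pics/end.png

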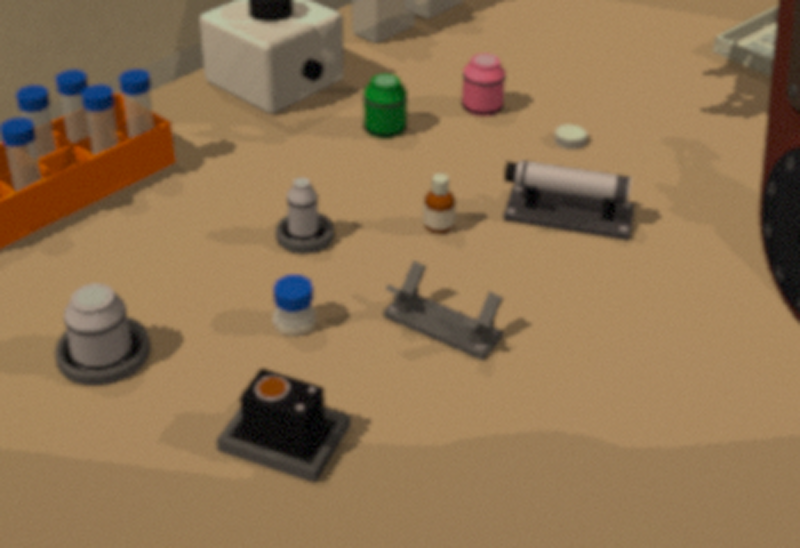

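The last picture shows all four seated: small lens (303,215), large lens (100,330), block (283,415) and tube (570,185). The dropper (439,205), jar and dish are still standing.

```bash
python3 -c "
from cell import order
print(order.close_job())"
```

```text
the job is handed in; nothing more can be done
None
```

All four optics are in their holders, and I handed the job in at about 31 s of the 118 s allowed. I placed them in the order listed: small lens, large lens, filter block, telescope tube. Each was lowered until the wrist felt contact (about 5–12 N), released, and the arm then backed clear.

| Item | Last check |
|---|---|
| Small lens | Upright in its nest; top camera puts it about 1–2 mm from centre |
| Large lens | Upright in its nest; top camera puts it about 1–2 mm from centre |
| Filter block | Window up, top about 50 mm above the bench, within about 1 mm of centre and 1° of square |
| Telescope tube | Level in the rest, along its axis to within 0.3°, lengthwise centring within about 1 mm |
| Dropper, jar and dish | Dropper and jar upright; none of the three disturbed |

- **Disagreement:** the side camera put the lens tops about 4 mm off centre in y. It sees only the near side of each lens, so I trusted the top and wrist cameras.
- **Partial view:** one top-camera reading of the block was partly hidden by the arm. I measured the block from the wrist camera instead.

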